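Let the glue stick out of the sprung-shutter dispenser

ROBOT

A 6-joint arm with a two-finger parallel gripper is mounted at the origin on a cart in front of the work surface, level with it; the furniture and walls round the work are solid. World frame = base frame: x ahead of the robot, y to its left, z up, the work surface at z = 0. Lengths are in m, angles in degrees, forces in N, time in s.
With the tool pointing down it reaches from about 0.25 to 0.725 m from the base axis. Payload 9.7 kg.
Tool frame: the origin (TCP) lies at the very end of the fingers, on their centre line; the grasp point (between the pads) lies 19 mm behind it; z points along the fingers, y is the line along which they close (so a half turn about z gives the same grasp; the last joint's range is limited). The gripper opens to 85 mm and grips with 20 to 120 N. Pads are 22 mm wide; open, the fingers measure 114 mm over their backs; the gripper's body (76 mm by 85 mm) begins 54 mm behind the grasp point. The pads swing forward as they close: fully open they stand 13 mm farther back than shut.
Start: joints at [72.594, 4.979, 10.078, 95.1, 0, 90], TCP at [0.165, 0.525, 0.201] pointing down, gripper open.
Joint ranges: [-179.16, 179.16], [-48.56, 103.87], [-65.8, 70.77], [-126.05, 130.52], [-82.76, 87.17], [-180, 180]. Speed limits (degrees/s): [127.2, 127.2, 147.25, 180, 180, 180].

INTERFACE

Orientations are given as [roll, pitch, yaw] about the fixed x, y, z axes, in that order (R = Rz(yaw) Ry(pitch) Rx(roll)).
In Python, from workcell import bot gives the robot as it stands.
- The arm moves only by the tool arm_command, never from a script. Its argument "series" is a list of rows, each a list of 4 numbers: the shift along the tool's x, y, z in m, then the turn about the tool's z in rad. A call has exactly 5 rows; each row is the pose to reach, as a shift and turn from the pose commanded when the call began, along the tool's axes at that moment; what a row does not reach only later rows make up. A row lasts 1/10 s, in which the tool goes at most 50 mm and 8.59 degrees, less where a joint would pass 70% of its speed; a pose out of reach is approached as far as the arm can. A call with a gripper value outside its range is refused whole. "hand" is the finger opening in m, from 0 to 0.0854, set as the call begins (left out, the last holds). The fingers move at their own pace and stop on an object; "grip_force" is the grip in N (left out, the last holds). Time passes only in rows, so rows that repeat a pose let the fingers close, or fill a call up. It gives the time, the measured TCP pose, the force, the opening and the grip force at its end, in the units of the state.
- bot.get_obs(): the state, without advancing time (a new reading comes with each control period).
- bot.camera(name): name is "scene" or "top"; returns a dict with "color" (384x512x3 uint8, blue, green, red), "camera_matrix" (3x3 intrinsics, pixels), "dist_coeffs" ([k1, k2, p1, p2, k3] as OpenCV has them; the pictures are not rectified), "xyz" and "orientation" of the camera in the world. Camera axes: x right, y up, looking along -z (the intrinsics and any distortion apply to the point x, -y, -z); pixel columns grow to the right and rows downward; lengths in m; the calibration is good to about 2 mm. A picture is of the moment at which its call begins. There is no depth.
- bot.job_done(): hands the job in; it is judged then, once.
Trained networks look in the newest picture that a camera, given by its name, has taken for a name from the list of things; names that differ only in an ending like _2 or _b are one class to them, and where a whole thing is asked for, a point or a joint stands for the part that bears it (a point fixed in the world has none). Each returns a list of dicts, best first, with "confidence" (0 to 1); they miss things now and then, are a little off and sometimes report something else, mostly with a low value. They report only what shows in the picture. A call takes as long as a camera call.
- bot.find_in(camera, target): "location" ([column, row] in pixels, amid what is visible of it).
- bot.mark_of(camera, target): "location" ([column, row] in pixels: a listed point, or the origin of a listed thing).
The state is a dict: "time": time; "q": joint angles; "qd": joint speeds; "joint_efforts": joint torques, N m; "ee_pos": TCP position; "tcp_rot": TCP orientation; "wrist_force": force on the tool from outside, world axes, zero at the start; "torque": the same for the moment, N m; "opening": finger opening in m; "grasp_force": force on a finger pad.
Only numpy, scipy, OpenCV 4.12 (cv2) and the standard library are available. Lean on these libraries where they do the work, as an engineer would, in place of code of your own. Each camera call takes 0.05 s, during which the arm holds its last target. There are 200 camera calls.

TASK

Get the glue stick out of its dispenser: take hold of the pull tab of the shutter that holds it back, pull the sprung shutter all the way out to its stop and keep it there a moment, so that the stick rolls down into the catch tray. Then ease the shutter home by hand, without letting it snap back, and let go; leave the empty dispenser's shutter shut and the staple box, binder clip and eraser where they are.

Things in the scene. Friction and masses are not known exactly. Their poses are not given: they have to be found in the camera images.
- dispenser: White dispenser holding the stick, fixed, 197x112x220 mm. Origin on the worktop, x to its back, z up. Front: catch tray, x -91 to -10, walls 26 high. Behind: lane 100 wide rising backwards at 35 degrees, shut at its foot by a grey T-shaped shutter; the stick shows beside it. Above: open bin, its front wall overhanging (face x=-31, z 120 to 220): an upright gripper does not fit over the tab
- spare_dispenser: The empty dispenser, fixed; same make, frame and sizes.
- shutter_grip (a point): Grip point on the stick's shutter's black pull tab: on its centre line, 10 mm below its outer end. Tab 20 mm wide along the dispenser's y (pinch across this), 14 mm thick, free for 30 mm below its end. Tab points and shutter slides out along (-0.574, 0, 0.819) of the dispenser's frame (35 degrees from vertical, leaning to the front). Shut, the point is at (-43, 0, 80) mm in that frame.
- spare_shutter_grip (a point): The same point on the empty dispenser's pull tab.
- shutter (a joint): Slide of the stick's shutter, m: 0 shut, grows as pulled out. Spring draws it shut: 4 N at 0, plus 1.3 N per cm; damping 16 N per m/s; let go at the stop it snaps back at over 0.4 m/s. The hard stop lies somewhere 25 to 40 mm out and must be felt; the stick passes only near the end of the travel.
- spare_shutter (a joint): The same for the empty dispenser.
- glue_stick: White and dark blue glue stick, 24 mm diameter, 88 mm long, 30 g, lying across the lane behind the shutter. Origin at the middle of its foot end; its z axis runs along it.
- glue_stick_center (a point): Centre of the glue stick.
- dispenser_tray (a point): Middle of the floor of the catch tray of the glue stick's dispenser, 6 mm above the worktop.
- staple_box: Bystander: small cardboard staple box, 34 x 60 x 19 mm, origin under its centre.
- binder_clip: Bystander: black binder clip, 32 x 42 x 24 mm, origin under its centre.
- eraser: Bystander: eraser in a blue sleeve, 22 x 54 x 12 mm, origin under its centre.

How it is judged (in metres and radians):
On the way:
1. the glue stick's shutter is pulled out to its stop (within 3 mm) and kept there for 0.2 s (value of joint shutter above 0.027 m), for 0.2 s.
At the end, for the whole second after the job is handed in: The glue stick lies at rest (under 0.03 m/s) in its dispenser's catch tray (its centre 15 to 95 mm in front of the dispenser's origin, at most 30 mm off its middle line, below 30 mm), and both shutters are home (within 3 mm) (value of joint each of shutter, spare_shutter below 0.003 m and x of glue_stick_center in the frame of dispenser between -0.095 and -0.015 m and y of glue_stick_center in the frame of dispenser between -0.03 and 0.03 m and z of glue_stick_center in the frame of dispenser below 0.03 m and linear speed of glue_stick below 0.03 m/s); the robot touches nothing.
It fails at once if the glue stick's shutter snaps back (faster than 0.35 m/s) (velocity of joint shutter below -0.35 m/s).
It fails at once if the empty dispenser's shutter is opened by more than 8 mm (value of joint spare_shutter above 0.008 m).
It fails at once if a bystander is moved by more than 20 mm (distance of any of staple_box, binder_clip, eraser from where it was at the start of the episode above 0.02 m).
It also fails if it takes over 50 s, if anything falls off the work surface, if the arm or the gripper's body presses on something with over 40 N, if the wrist force passes 120 N, or if a joint passes its speed limit or range.

## Working session

There is one attempt and no reset: what is moved stays moved. The work goes in short steps, Python scripts to look and compute and a tool call to move; the robot and the scene stay as the last step left them, time stands still between calls to the robot, and variables do not carry over. Pictures are saved under pics/ and viewed, at most 10 in all, crops included, and the job is handed in when it is done.

Besides the shell and the picture viewer there is one more tool, called after ">>>" by a JSON object that holds its "name" and its "arguments", one argument or row to a line. arm_command: Moves the arm, as the interface text tells. Its arguments: {"type":"object","properties":{"series":{"type":"array"},"hand":{"type":"number"},"grip_force":{"type":"number"}},"required":["series"]}

```bash
mkdir -p pics; ls
cat > h.py <<'E'
import numpy as np, cv2
from scipy.spatial.transform import Rotation as R
from workcell import bot
def ray(c,px):
    K=np.array(c["camera_matrix"]);d=np.array(c["dist_coeffs"])
    u=cv2.undistortPoints(np.array([[px]],float),K,d)[0,0]
    v=camR(c)@np.array([u[0],-u[1],-1.]); return np.array(c["xyz"]),v/np.linalg.norm(v)
def camR(c): 
    o=np.array(c["orientation"]); return o if o.shape==(3,3) else R.from_euler('xyz',o,degrees=True).as_matrix()
def proj(c,P):
    q=(np.atleast_2d(P)-c["xyz"])@camR(c); q=q*[1,-1,-1]
    return cv2.projectPoints(q.reshape(-1,1,3),np.zeros(3),np.zeros(3),np.array(c["camera_matrix"]),np.array(c["dist_coeffs"]))[0].reshape(-1,2)
def plane(c,px,z):
    o,v=ray(c,px); return o+v*(z-o[2])/v[2]
def tri(r):
    A=sum(np.eye(3)-np.outer(v,v) for o,v in r);b=sum((np.eye(3)-np.outer(v,v))@o for o,v in r)
    return np.linalg.solve(A,b)
E
python3 - <<'E'
from h import *
np.set_printoptions(precision=4,suppress=True)
o=bot.get_obs();print({k:np.round(v,3) for k,v in o.items()})
for n in("scene","top"):
    c=bot.camera(n);cv2.imwrite(f"pics/{n}0.png",c["color"]);print(n,c["xyz"],c["orientation"],c["camera_matrix"])
    for t in("dispenser","spare_dispenser","shutter_grip","spare_shutter_grip","glue_stick_center","glue_stick","dispenser_tray","staple_box","binder_clip","eraser"):
        print(t,[(np.round(d["location"],1),round(d["confidence"],2)) for d in bot.mark_of(n,t)])
E
```

```text
pics
{'time': np.float64(0.0), 'q': array([72.594,  5.01 , 10.035, 95.099,  0.002, 89.998]), 'qd': array([ 0.049,  0.072,  0.042,  0.035, -0.005,  0.092]), 'joint_efforts': array([  0.   , -52.039,  46.48 ,   0.016,   0.   ,   0.   ]), 'ee_pos': array([0.164, 0.525, 0.2  ]), 'tcp_rot': array([-179.926,   -0.002,  162.596]), 'wrist_force': array([ 0.053, -0.68 ,  0.152]), 'torque': array([ 0.039, -0.   ,  0.023]), 'grasp_force': np.float64(0.0), 'opening': np.float64(0.085)}
scene [-0.2081 -0.7384  1.1896] [ 41.1586   0.4644 -41.9347] [[464.6269   0.     255.1421]
 [  0.     464.6269 189.9107]
 [  0.       0.       1.    ]]
dispenser [(array([303.3, 217. ]), 0.3)]
spare_dispenser [(array([222.2, 154.8]), 0.82)]
shutter_grip [(array([316.6, 215.8]), 0.67), (array([173.4, 157.5]), 0.48)]
spare_shutter_grip [(array([229. , 142.4]), 0.57)]
glue_stick_center [(array([304.1, 216.3]), 0.56), (array([225.9, 143.3]), 0.3)]
glue_stick [(array([298.3, 221.1]), 0.59)]
dispenser_tray [(array([171.6, 157. ]), 0.67), (array([317.2, 234.8]), 0.6)]
staple_box [(array([172.4, 158. ]), 0.7)]
binder_clip [(array([354.2, 278.3]), 0.63)]
eraser [(array([227.3, 205.6]), 0.51)]
top [ 0.1598 -0.0018  1.5479] [ 12.1979   0.1652 -91.3699] [[500.0315   0.     257.4302]
 [  0.     500.0315 193.447 ]
 [  0.       0.       1.    ]]
dispenser [(array([310.1, 189.9]), 0.81)]
spare_dispenser [(array([173.8, 189.8]), 0.56)]
shutter_grip []
spare_shutter_grip [(array([179.6, 189.2]), 0.56)]
glue_stick_center []
glue_stick []
dispenser_tray [(array([326.9, 190.9]), 0.89)]
staple_box [(array([139.4, 236.9]), 0.65)]
binder_clip [(array([380.4, 195.7]), 0.67)]
eraser []
```

Run:
```python
import cv2
a=cv2.imread("pics/scene0.png")[100:310,140:420];cv2.imwrite("pics/s_c.png",cv2.resize(a,(800,600),interpolation=cv2.INTER_CUBIC))
a=cv2.imread("pics/top0.png")[110:290,110:410];cv2.imwrite("pics/t_c.png",cv2.resize(a,(800,480),interpolation=cv2.INTER_CUBIC))
```

```text
(no output)
```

View pics/s_c.png

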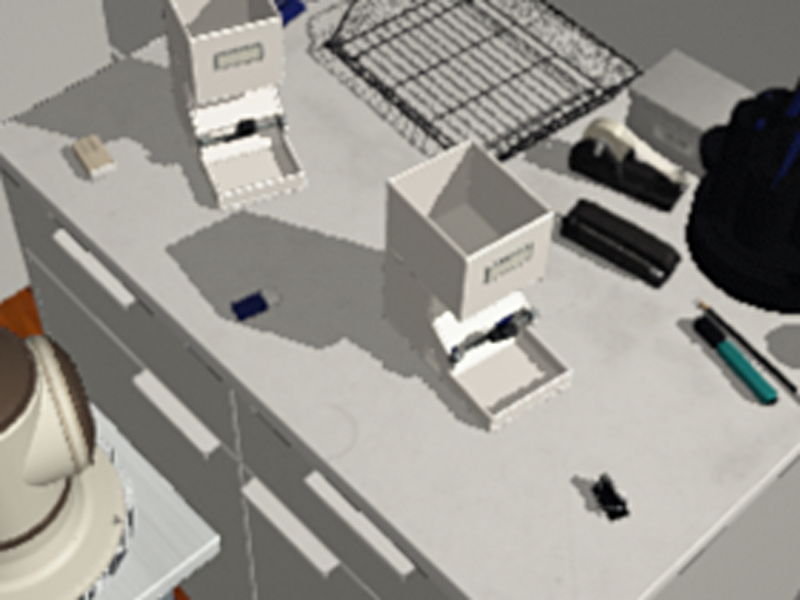

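View pics/t_c.png

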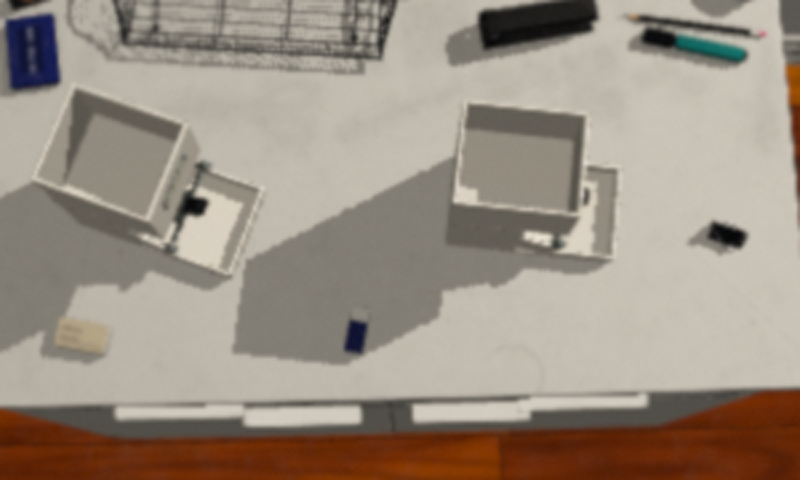

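```bash
cat > fit.py <<'E'
from h import *
from scipy.optimize import least_squares
np.set_printoptions(precision=4,suppress=True)
P=np.array([[-31,56,220],[-31,-56,220],[106,-56,220],[106,56,220],[-91,56,26],[-91,-56,26]])/1e3
T={'near':([(578,213),(586,115),(465,103),(455,205),(612,260),(618,168)],[(462,258),(552,213),(470,143),(388,184),(491,417),(569,372)]),
   'far':([(148,220),(190,124),(74,87),(35,180),(231,276),(263,187)],[(193,45),(280,18),None,None,(222,199),(304,175)])}
C={n:bot.camera(n) for n in("top","scene")}
def W(p,Q): return Q@R.from_euler('z',p[2]).as_matrix().T+[p[0],p[1],0]
for k,(t,s) in T.items():
    def res(p):
        r=[]
        for c,pts,sc,off in((C['top'],t,.375,(110,110)),(C['scene'],s,.35,(140,100))):
            q=proj(c,W(p,P)); r+=[q[i]-(np.array(a)*sc+off) for i,a in enumerate(pts) if a]
        return np.ravel(r)
    f=least_squares(res,[.5,-.1 if k=='near' else .25,1.5],loss='soft_l1')
    print(k,f.x[:2],np.degrees(f.x[2]));print(res(f.x).reshape(-1,2))
    g=W(f.x,np.array([[-.043,0,.08],[-.063,0,.108]]));print("grip",g)
    for n,c in C.items(): print(n,proj(c,g))
E
python3 - <<'E'
exec(open('fit.py').read())
a=C['scene']['color'];b=np.hstack([cv2.resize(a[y-22:y+22,x-28:x+28],(392,308),interpolation=cv2.INTER_CUBIC) for x,y in((316,217),(226,150))])
cv2.imwrite("pics/tabs.png",b)
E
```

```text
near [ 0.5051 -0.1748] 82.55382349450788
[[ 1.7045  2.3547]
 [ 1.7098 -0.1339]
 [-2.0591 -0.6898]
 [-2.2066  0.1838]
 [-0.3232  0.0783]
 [-0.0563 -0.1883]
 [ 1.7231  1.8038]
 [ 1.1319  0.5414]
 [-0.1886 -2.2957]
 [-1.6157 -1.4049]
 [-0.5207  0.8416]
 [ 0.4213 -0.6515]]
grip [[ 0.4995 -0.2174  0.08  ]
 [ 0.4969 -0.2372  0.108 ]]
top [[327.5144 184.5302]
 [335.4752 183.0659]]
scene [[317.2374 216.9319]
 [322.4534 215.5004]]
far [0.5149 0.2503] 69.37325002571013
[[ 1.8075  1.4218]
 [ 0.7974  0.1084]
 [-0.9649 -1.3153]
 [-1.6027  0.4453]
 [-0.1553 -0.1458]
 [ 0.4459  0.0017]
 [-0.6414 -0.5643]
 [ 1.4723  0.6719]
 [-0.791  -0.4628]
 [ 0.7508 -0.593 ]]
grip [[0.4998 0.21   0.08  ]
 [0.4927 0.1913 0.108 ]]
top [[186.0073 187.833 ]
 [190.9438 187.8973]]
scene [[226.8412 144.7964]
 [228.315  142.5362]]
```

View pics/tabs.png

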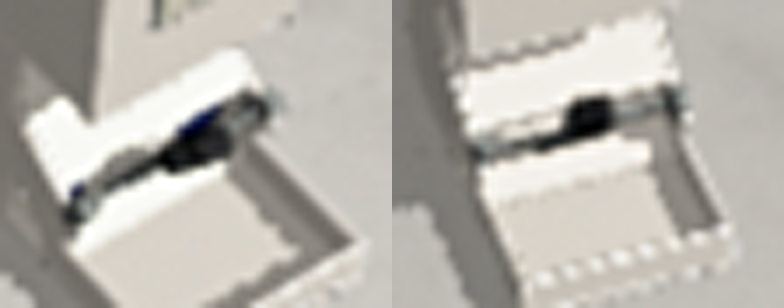

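The near dispenser (left crop) shows dark blue at the ends beside its tab at about (316,216), so it holds the stick. The far one has a bare tab at (227,145). The moves have no tilt axis, so I'll look for free space where pushing past the arm's reach would lean the tool.

Run:
```python
import cv2,numpy as np
cv2.imwrite("pics/both.png",cv2.resize(np.hstack([cv2.imread("pics/scene0.png"),cv2.imread("pics/top0.png")]),(800,300),interpolation=cv2.INTER_AREA))
```

```text
(no output)
```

View pics/both.png

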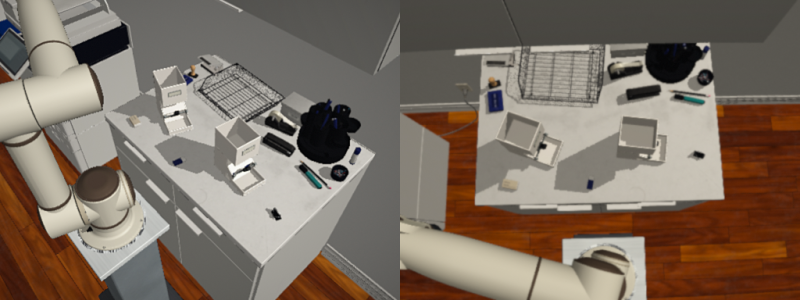

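>>> {"name": "arm_command", "arguments": {
  "series": [
    [0,0,-0.04,-0.14],
    [0,0,-0.08,-0.28],
    [0,0,-0.12,-0.42],
    [0,0,-0.16,-0.56],
    [0,0,-0.2,-0.7]
  ]
}}

```text
time: 1.7
ee_pos: [0.1644, 0.5244, 0.4019]
tcp_rot: [180.0, 0.0, -157.1]
wrist_force: [0.5, 1.8, 1.0]
opening: 0.0854
grasp_force: 0.0
```

```bash
cat > st.py <<'E'
from workcell import bot
import numpy as np
o=bot.get_obs()
for k in("time","q","ee_pos","tcp_rot","wrist_force","opening","grasp_force"): print(k,np.round(o[k],4))
E
python3 st.py
```

```text
time 1.7
q [7.259350e+01 1.725810e+01 4.857580e+01 1.212593e+02 2.100000e-03
 4.972420e+01]
ee_pos [0.1644 0.5244 0.4019]
tcp_rot [ 1.799541e+02  3.620000e-02 -1.571307e+02]
wrist_force [0.4972 1.7643 1.0083]
opening 0.0854
grasp_force 0.0
```

The top picture shows a clear space above the robot's left side, with a printer cabinet beyond it at y ≈ 0.5–0.6. I'll stay inside that. At azimuth 82.5° I'll go up past the reach ceiling (joints 3 and 4 reach their limits), which should lean the tool forward in the dispenser's direction.

>>> {"name": "arm_command", "arguments": {
  "series": [
    [0.016,0.011,0,-0.145],
    [0.032,0.022,0,-0.29],
    [0.048,0.033,0,-0.435],
    [0.064,0.044,0,-0.58],
    [0.078,0.055,0,-0.725]
  ]
}}

```text
time: 2.2
ee_pos: [0.0706, 0.5459, 0.4002]
tcp_rot: [180.0, 0.0, -115.6]
wrist_force: [-0.4, -0.2, -0.5]
opening: 0.0855
grasp_force: 0.0
```

>>> {"name": "arm_command", "arguments": {
  "series": [
    [0,0,0,-0.145],
    [0,0,0,-0.29],
    [0,0,0,-0.316],
    [0,0,0,-0.316],
    [0,0,0,-0.316]
  ]
}}

```text
time: 2.7
ee_pos: [0.0715, 0.5458, 0.4001]
tcp_rot: [-180.0, 0.0, -98.0]
wrist_force: [-0.2, -0.1, 1.1]
opening: 0.0855
grasp_force: 0.0
```

```bash
python3 st.py
```

```text
time 2.7
q [ 8.253140e+01  1.726480e+01  4.833760e+01  1.210701e+02 -6.000000e-04
  5.421000e-01]
ee_pos [0.0715 0.5458 0.4001]
tcp_rot [-1.799994e+02  2.800000e-03 -9.801080e+01]
wrist_force [-0.2138 -0.0735  1.1244]
opening 0.0855
grasp_force 0.0
```

>>> {"name": "arm_command", "arguments": {
  "series": [
    [0.0,0,-0.035,0.01],
    [0.01,0,-0.07,0.01],
    [0.025,0,-0.105,0.01],
    [0.045,0,-0.14,0.01],
    [0.065,0,-0.175,0.01]
  ]
}}

```text
time: 3.2
ee_pos: [0.0723, 0.554, 0.4749]
tcp_rot: [179.9, 4.8, -98.5]
wrist_force: [-1.0, 0.3, 0.4]
opening: 0.0856
grasp_force: 0.0
```

```bash
python3 st.py
```

```text
time 3.2
q [8.25653e+01 2.54862e+01 7.07398e+01 1.30473e+02 5.00000e-04 1.03800e+00]
ee_pos [0.0723 0.554  0.4749]
tcp_rot [179.9126   4.7798 -98.4764]
wrist_force [-0.9861  0.2523  0.3959]
opening 0.0856
grasp_force 0.0
```

>>> {"name": "arm_command", "arguments": {
  "series": [
    [0.02,0,-0.04,0],
    [0.04,0,-0.08,0],
    [0.065,0,-0.12,0],
    [0.09,0,-0.155,0],
    [0.12,0,-0.19,0]
  ]
}}

```text
time: 3.7
ee_pos: [0.067, 0.5264, 0.5201]
tcp_rot: [179.8, 9.5, -98.4]
wrist_force: [0.4, 0.2, 0.0]
opening: 0.086
grasp_force: 0.0
```

```bash
python3 st.py
```

```text
time 3.7
q [ 8.274920e+01  2.070700e+01  7.070320e+01  1.304481e+02 -1.180000e-02
  1.142600e+00]
ee_pos [0.067  0.5264 0.5201]
tcp_rot [179.8196   9.5465 -98.4095]
wrist_force [0.3634 0.2162 0.0014]
opening 0.086
grasp_force 0.0
```

>>> {"name": "arm_command", "arguments": {
  "series": [
    [0.03,0,-0.04,0],
    [0.06,0,-0.08,0],
    [0.09,0,-0.12,0],
    [0.12,0,-0.16,0],
    [0.15,0,-0.2,0]
  ]
}}

```text
time: 4.2
ee_pos: [0.0608, 0.4954, 0.5626]
tcp_rot: [179.7, 14.3, -98.4]
wrist_force: [-0.3, -0.1, -0.4]
opening: 0.0851
grasp_force: 0.0
```

>>> {"name": "arm_command", "arguments": {
  "series": [
    [0.03,0,-0.04,0],
    [0.06,0,-0.08,0],
    [0.09,0,-0.12,0],
    [0.12,0,-0.16,0],
    [0.15,0,-0.2,0]
  ]
}}

```text
time: 4.7
ee_pos: [0.054, 0.4605, 0.603]
tcp_rot: [179.5, 19.1, -98.5]
wrist_force: [-1.0, -0.1, 0.6]
opening: 0.0854
grasp_force: 0.0
```

```bash
python3 st.py
```

```text
time 4.7
q [ 83.4196  11.1672  70.6893 130.4457  -0.1512   1.7765]
ee_pos [0.054  0.4605 0.603 ]
tcp_rot [179.5368  19.0717 -98.4601]
wrist_force [-1.0444 -0.0885  0.6011]
opening 0.0854
grasp_force 0.0
```

>>> {"name": "arm_command", "arguments": {
  "series": [
    [0.03,0,-0.04,0],
    [0.06,0,-0.08,0],
    [0.09,0,-0.12,0],
    [0.12,0,-0.16,0],
    [0.15,0,-0.2,0]
  ]
}}

```text
time: 5.2
ee_pos: [0.0466, 0.4224, 0.6403]
tcp_rot: [179.3, 23.9, -98.5]
wrist_force: [-0.0, -0.2, -0.9]
opening: 0.0855
grasp_force: 0.0
```

>>> {"name": "arm_command", "arguments": {
  "series": [
    [0.03,0,-0.04,0],
    [0.06,0,-0.08,0],
    [0.09,0,-0.12,0],
    [0.12,0,-0.16,0],
    [0.15,0,-0.2,0]
  ]
}}

```text
time: 5.7
ee_pos: [0.0393, 0.3813, 0.6741]
tcp_rot: [179.0, 28.7, -98.6]
wrist_force: [-0.5, 0.4, -0.1]
opening: 0.0855
grasp_force: 0.0
```

>>> {"name": "arm_command", "arguments": {
  "series": [
    [0.03,0,-0.04,0],
    [0.06,0,-0.08,0],
    [0.09,0,-0.12,0],
    [0.12,0,-0.16,0],
    [0.15,0,-0.2,0]
  ]
}}

```text
time: 6.2
ee_pos: [0.0332, 0.3374, 0.7043]
tcp_rot: [178.6, 33.4, -98.7]
wrist_force: [0.1, 0.3, -0.2]
opening: 0.0854
grasp_force: 0.0
```

```bash
python3 st.py
```

```text
time 6.2
q [ 85.0119  -3.2183  70.6885 130.4451  -0.6692   3.0972]
ee_pos [0.0332 0.3374 0.7043]
tcp_rot [178.6224  33.4426 -98.7004]
wrist_force [ 0.0605  0.3463 -0.1858]
opening 0.0854
grasp_force 0.0
```

```bash
cat > go.py <<'E'
from h import *
np.set_printoptions(precision=4,suppress=True)
def report(p,g,targets):
    o=bot.get_obs();T=R.from_euler('xyz',o['tcp_rot'],degrees=True).as_matrix();e=np.array(o['ee_pos'])
    D=R.from_euler('z',p,degrees=True).as_matrix(); d=D@[-.574,0,.819]
    print("q",o['q'],"e",e); print("tool axes in disp (cols)",D.T@T)
    Y=D[:,1];print("turn to align y:",np.arctan2(-(T[:,0]@Y),T[:,1]@Y))
    for t in targets: print("to",t,"->",T.T@(t-e))
    return e,T,D,d
E
python3 - <<'E'
from go import *
g=np.array([.4995,-.2174,.08])
e,T,D,d=report(82.55,g,[])
w=np.array([[.35,.34,.48],[.45,-.33,.38]]);p=e
for q in w: print(T.T@(q-p)); p=q
print(T.T@(g+.15*d-p))
E
```

```text
q [ 85.0119  -3.2183  70.6885 130.4451  -0.6692   3.0972] e [0.0332 0.3374 0.7043]
tool axes in disp (cols) [[-0.8342  0.0086  0.5513]
 [ 0.0182  0.9998  0.012 ]
 [-0.5511  0.0201 -0.8342]]
turn to align y: -0.018211649840784154
[ 0.0815 -0.3179  0.2074]
[ 0.5951 -0.1936 -0.2779]
[ 0.0703 -0.0378  0.165 ]
```

>>> {"name": "arm_command", "arguments": {
  "series": [
    [0.008,-0.032,0.021,0],
    [0.016,-0.064,0.042,0],
    [0.024,-0.096,0.063,0],
    [0.032,-0.128,0.084,0],
    [0.04,-0.16,0.105,0]
  ]
}}

```text
time: 6.7
ee_pos: [0.1949, 0.3395, 0.5895]
tcp_rot: [178.6, 33.4, -98.8]
wrist_force: [-0.8, 1.1, 0.3]
opening: 0.0855
grasp_force: 0.0
```

>>> {"name": "arm_command", "arguments": {
  "series": [
    [0.008,-0.032,0.021,0],
    [0.016,-0.064,0.042,0],
    [0.024,-0.096,0.063,0],
    [0.032,-0.128,0.084,0],
    [0.04,-0.16,0.105,0]
  ]
}}

```text
time: 7.2
ee_pos: [0.3543, 0.342, 0.4764]
tcp_rot: [178.5, 33.4, -98.8]
wrist_force: [0.4, 0.4, 0.7]
opening: 0.0855
grasp_force: 0.0
```

Run:
```python
from go import *
g=np.array([.4995,-.2174,.08])
e,T,D,d=report(82.55,g,[[.45,-.33,.38]])
```

```text
q [ 26.7436 -12.7841  19.2718 102.3815  27.5631 -50.029 ] e [0.3543 0.342  0.4764]
tool axes in disp (cols) [[-0.8348  0.0093  0.5505]
 [ 0.0198  0.9997  0.0132]
 [-0.5502  0.0219 -0.8347]]
turn to align y: -0.019775812508434017
to [0.45, -0.33, 0.38] -> [ 0.5953 -0.1901 -0.2819]
```

>>> {"name": "arm_command", "arguments": {
  "series": [
    [0.04,-0.0125,-0.019,-0.004],
    [0.08,-0.025,-0.038,-0.008],
    [0.12,-0.038,-0.056,-0.012],
    [0.16,-0.05,-0.075,-0.016],
    [0.2,-0.063,-0.094,-0.02]
  ]
}}

```text
time: 7.7
ee_pos: [0.3842, 0.1152, 0.4446]
tcp_rot: [179.3, 33.5, -97.4]
wrist_force: [1.1, 1.2, 0.4]
opening: 0.0853
grasp_force: 0.0
```

>>> {"name": "arm_command", "arguments": {
  "series": [
    [0.04,-0.0125,-0.019,0],
    [0.08,-0.025,-0.038,0],
    [0.12,-0.038,-0.056,0],
    [0.16,-0.05,-0.075,0],
    [0.2,-0.063,-0.094,0]
  ]
}}

```text
time: 8.2
ee_pos: [0.4204, -0.1088, 0.4087]
tcp_rot: [179.4, 33.4, -97.4]
wrist_force: [1.3, -0.5, -0.3]
opening: 0.0852
grasp_force: 0.0
```

>>> {"name": "arm_command", "arguments": {
  "series": [
    [0.04,-0.0125,-0.019,0],
    [0.08,-0.025,-0.038,0],
    [0.12,-0.038,-0.056,0],
    [0.16,-0.05,-0.075,0],
    [0.2,-0.063,-0.094,0]
  ]
}}

```text
time: 8.7
ee_pos: [0.4488, -0.2941, 0.3355]
tcp_rot: [-178.8, 32.1, -97.5]
wrist_force: [0.0, 0.7, 0.0]
opening: 0.0853
grasp_force: 0.0
```

Run:
```python
from go import *
g=np.array([.4995,-.2174,.08])
e,T,D,d=report(82.55,g,[])
# refit without back corners using first pictures' picks
import re
s=open('fit.py').read().replace("(465,103),(455,205)","None,None").replace("(470,143),(388,184)","None,None").replace("(74,87),(35,180)","None,None")
s=s.replace("C={n:bot.camera(n) for n in(\"top\",\"scene\")}","C={n:bot.camera(n) for n in('top','scene')}")
exec(s)
for n in C:
    print(n,[(np.round(x["location"],1),round(x["confidence"],2)) for x in bot.mark_of(n,"shutter_grip")])
    cv2.imwrite(f"pics/{n}1.png",C[n]['color'])
```

```text
q [ -47.5434   27.9635   47.3717  130.416    24.8577 -134.4039] e [ 0.4488 -0.2941  0.3355]
tool axes in disp (cols) [[-0.8472  0.0118  0.5311]
 [ 0.0002  0.9998 -0.0219]
 [-0.5312 -0.0185 -0.847 ]]
turn to align y: -0.000150884175241977
near [ 0.5063 -0.1719] 81.9215989201869
[[ 0.3873  2.029 ]
 [ 0.8581 -0.4025]
 [-1.4953  0.0003]
 [-0.8212 -0.2241]
 [ 1.05    0.9021]
 [ 0.7126 -0.0433]
 [-1.3236  0.0319]
 [-0.1329 -1.149 ]]
grip [[ 0.5003 -0.2144  0.08  ]
 [ 0.4975 -0.2342  0.108 ]]
top [[326.5263 184.3016]
 [334.4634 182.9051]]
scene [[316.696  216.2213]
 [321.8346 214.8085]]
far [0.5146 0.2517] 69.92087604473997
[[ 1.4955  1.4985]
 [ 0.1308  0.0638]
 [-0.3662 -0.2507]
 [-0.0825 -0.2073]
 [-0.8515 -0.6642]
 [ 1.1456  0.3843]
 [-0.832  -0.6123]
 [ 0.5932 -0.9379]]
grip [[0.4999 0.2113 0.08  ]
 [0.493  0.1925 0.108 ]]
top [[185.5734 187.811 ]
 [190.5236 187.8154]]
scene [[226.6216 144.5901]
 [228.1431 142.3121]]
top [(array([140.9, 233.3]), 0.72)]
scene [(array([316.5, 215.6]), 0.61)]
```

Run:
```python
from go import *
g=np.array([.500,-.216,.08])
e,T,D,d=report(82.2,g,[])
z=T[:,2]; tcp=g+.004*d+.019*z
print("grasp tcp",tcp)
print("to pre",T.T@(tcp-.08*z-e)," to grasp",T.T@(tcp-e))
print("d in tool",T.T@d)
```

```text
q [ -47.4626   27.8485   47.264   130.4511   24.9056 -134.3078] e [ 0.4488 -0.2926  0.3362]
tool axes in disp (cols) [[-0.8467  0.006   0.532 ]
 [-0.0044  0.9998 -0.0182]
 [-0.532  -0.0177 -0.8466]]
turn to align y: 0.004354778219767852
grasp tcp [ 0.5014 -0.2083  0.0672]
to pre [ 0.0665 -0.0354  0.1967]  to grasp [ 0.0665 -0.0354  0.2767]
d in tool [ 0.0503 -0.0179 -0.9987]
```

>>> {"name": "arm_command", "arguments": {
  "series": [
    [0.03,-0.017,0.03,0.002],
    [0.0665,-0.035,0.06,0.004],
    [0.0665,-0.035,0.105,0.004],
    [0.0665,-0.035,0.15,0.004],
    [0.0665,-0.035,0.196,0.004]
  ],
  "hand": 0.05
}}

```text
time: 9.4
ee_pos: [0.4941, -0.2486, 0.1361]
tcp_rot: [-178.7, 32.0, -97.6]
wrist_force: [0.5, -0.0, 1.2]
opening: 0.0502
grasp_force: 0.0
```

Run:
```python
from go import *
g=np.array([.500,-.216,.08])
e,T,D,d=report(82.2,g,[])
z=T[:,2]; tcp=g+.004*d+.019*z
print("to grasp",T.T@(tcp-e), "d",T.T@d)
c=bot.camera("scene");print([(x['location'],x['confidence']) for x in bot.mark_of("scene","shutter_grip")])
print(proj(c,[e,tcp,g]))
x,y=314,205
cv2.imwrite("pics/s2.png",cv2.resize(c["color"][y-45:y+45,x-60:x+60],(800,600),interpolation=cv2.INTER_CUBIC))
```

```text
q [ -41.6323   20.5414   15.1629  102.8032   26.831  -128.0686] e [ 0.4941 -0.2486  0.1361]
tool axes in disp (cols) [[-0.848   0.0077  0.53  ]
 [-0.0034  0.9998 -0.02  ]
 [-0.53   -0.0188 -0.8478]]
turn to align y: 0.0033842675058426337
to grasp [ 0.0019 -0.0002  0.0802] d [ 0.0527 -0.0198 -0.9985]
[([317.1, 215.3], 0.41)]
[[325.6776 212.3202]
 [315.0998 217.4465]
 [317.0075 216.5751]]
```

View pics/s2.png

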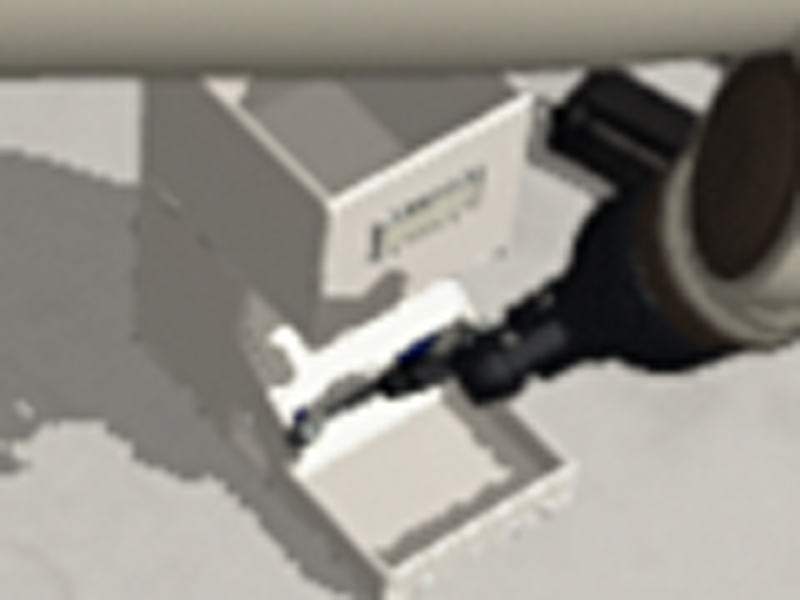

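The gripper stands in front of the bin, lined up with the tab at about crop (415,365), which is pixel (316,215). The path is clear, so I'm going in.

>>> {"name": "arm_command", "arguments": {
  "series": [
    [0.001,0,0.025,0.003],
    [0.002,0,0.045,0.003],
    [0.002,0,0.062,0.003],
    [0.002,0,0.074,0.003],
    [0.002,0,0.08,0.003]
  ]
}}

```text
time: 10.0
ee_pos: [0.5015, -0.2099, 0.069]
tcp_rot: [-178.8, 32.0, -97.7]
wrist_force: [-0.4, 0.4, -0.2]
opening: 0.0498
grasp_force: 0.0
```

```bash
python3 st.py
```

```text
time 10.0
q [ -38.4045   18.1464    4.8321   93.2357   27.7841 -124.4414]
ee_pos [ 0.5015 -0.2099  0.069 ]
tcp_rot [-178.7981   31.9787  -97.7388]
wrist_force [-0.3745  0.3654 -0.2227]
opening 0.0498
grasp_force 0.0
```

>>> {"name": "arm_command", "arguments": {
  "series": [
    [0,0,0,0],
    [0,0,0,0],
    [0,0,0,0],
    [0,0,0,0],
    [0,0,0,0]
  ],
  "hand": 0.01,
  "grip_force": 50
}}

```text
time: 10.5
ee_pos: [0.5013, -0.2107, 0.0688]
tcp_rot: [-178.8, 32.0, -97.8]
wrist_force: [-0.5, -0.3, -0.8]
opening: 0.01
grasp_force: 0.0
```

```bash
python3 st.py
```

```text
time 10.5
q [ -38.4824   18.2035    4.8729   93.26     27.773  -124.4582]
ee_pos [ 0.5013 -0.2107  0.0688]
tcp_rot [-178.8352   31.99    -97.819 ]
wrist_force [-0.4897 -0.2666 -0.7832]
opening 0.01
grasp_force 0.0
```

Run:
```python
from go import *
o=bot.get_obs();e=np.array(o['ee_pos']);T=R.from_euler('xyz',o['tcp_rot'],degrees=True).as_matrix()
c=bot.camera("scene");k=bot.camera("top")
P=[e,e-.019*T[:,2],[.5,-.216,.08]]
print(proj(c,P),proj(k,P))
a=c["color"][198:232,294:339];b=k["color"][168:202,305:350]
cv2.imwrite("pics/s3.png",np.hstack([cv2.resize(i,(400,302),interpolation=cv2.INTER_CUBIC) for i in(a,b)]))
```

```text
[[315.6621 217.6015]
 [318.1617 216.5574]
 [317.0075 216.5751]] [[324.7854 184.87  ]
 [328.7814 184.1392]
 [327.0449 184.3847]]
```

View pics/s3.png

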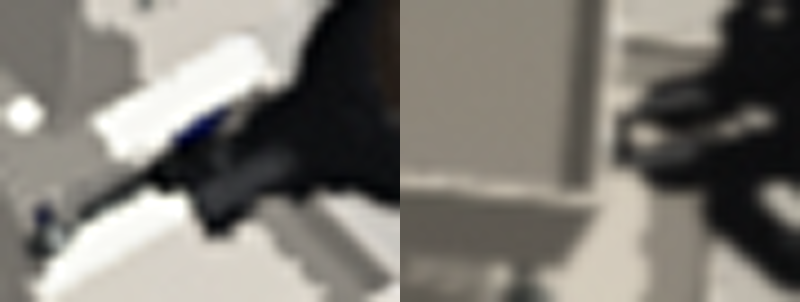

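```bash
cat > ov.py <<'E'
from go import *
def box(o,A,lo,hi):
    import itertools
    P=np.array([[ (lo,hi)[i][k] for k,i in enumerate(b)] for b in itertools.product((0,1),repeat=3)])
    E=[(i,j) for i in range(8) for j in range(i+1,8) if bin(i^j).count('1')==1]
    return o+P@A.T,E
def overlay(fn,disp,op,wins,S=9,tab=0):
    o=bot.get_obs();e=np.array(o['ee_pos']);T=R.from_euler('xyz',o['tcp_rot'],degrees=True).as_matrix()
    D=R.from_euler('z',disp[2],degrees=True).as_matrix();O=np.array([disp[0],disp[1],0])
    dd=np.array([-.574,0,.819]);A=D@np.c_[[.819,0,.574],[0,1,0],dd]
    g=O+D@(np.array([-.043,0,.08])+tab*dd)
    B=[(box(g,A,[-.007,-.01,-.02],[.007,.01,.01]),(0,0,255)),
       (box(e,T,[-.011,op/2,-.04],[.011,op/2+.012,0]),(0,255,0)),(box(e,T,[-.011,-op/2-.012,-.04],[.011,-op/2,0]),(0,255,0)),
       (box(O,D,[-.091,-.056,0],[-.01,.056,.026]),(255,0,255)),(box(O,D,[-.031,-.056,.12],[.1,.056,.22]),(255,128,0))]
    ims=[]
    for n,(x,y,w,h) in wins.items():
        c=bot.camera(n);im=cv2.resize(c["color"][y:y+h,x:x+w],None,fx=S,fy=S,interpolation=cv2.INTER_CUBIC)
        im=np.clip(im.astype(float)*1.4,0,255).astype(np.uint8)
        for (P,E),col in B:
            q=(proj(c,P)-[x,y]+.5)*S
            for i,j in E: cv2.line(im,tuple(int(v) for v in q[i]),tuple(int(v) for v in q[j]),col,1)
        ims.append(im)
    cv2.imwrite(fn,np.hstack(ims))
E
python3 - <<'E'
from ov import *
overlay("pics/ov1.png",(.5057,-.1733,82.2),.01,{"scene":(294,190,44,64),"top":(305,155,44,64)})
E
```

```text
(no output)
```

View pics/ov1.png

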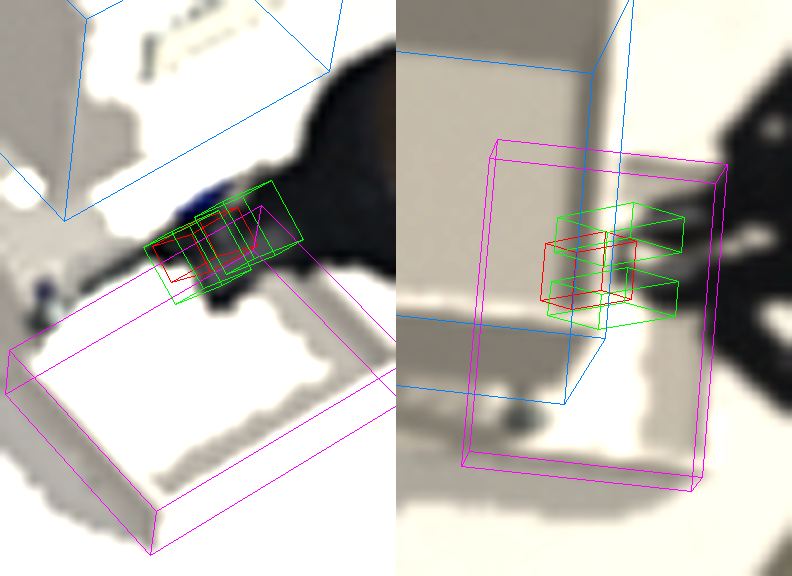

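Run:
```python
from go import *
c=bot.camera("scene");k=bot.camera("top")
def T2(a,b):
    r=[ray(c,a),ray(k,b)];p=tri(r);return p,[np.linalg.norm(np.cross(p-o,v)) for o,v in r]
print("tray",T2((317.2,234.8),(326.9,190.9)),plane(c,(317.2,234.8),.006),plane(k,(326.9,190.9),.006))
print("orig",T2((303.3,217),(310.1,189.9)),plane(k,(310.1,189.9),0),plane(c,(303.3,217),0))
print("spare orig",T2((222.2,154.8),(173.8,189.8)))
D=R.from_euler('z',82.2,degrees=True).as_matrix();O=np.array([.5057,-.1733,0])
print("fit tray",O+D@[-.0505,0,.006])
print("grip ray at z .08",plane(c,(316.8,215.6),.08), "in disp",D.T@(plane(c,(316.8,215.6),.08)-O))
print("spare", R.from_euler('z',-69.6,degrees=True).apply(tri([ray(c,(229.,142.4)),ray(k,(179.6,189.2))])-[.5148,.251,0]),tri([ray(c,(229.,142.4)),ray(k,(179.6,189.2))]))
```

```text
tray (array([ 0.4987, -0.227 , -0.0019]), [np.float64(0.0010775747623724564), np.float64(0.001077574762372568)]) [ 0.495  -0.2308  0.006 ] [ 0.496  -0.2252  0.006 ]
orig (array([ 0.4935, -0.1686,  0.0383]), [np.float64(0.0001571917815449155), np.float64(0.0001571917815446485)]) [ 0.5019 -0.1727  0.    ] [ 0.517  -0.1497  0.    ]
spare orig (array([ 0.5164,  0.2641, -0.0185]), [np.float64(0.0007980681641449094), np.float64(0.000798068164144913)])
fit tray [ 0.4988 -0.2233  0.006 ]
grip ray at z .08 [ 0.5023 -0.213   0.08  ] in disp [-0.0398 -0.002   0.08  ]
spare [-0.0269 -0.0022  0.0728] [0.5075 0.2251 0.0728]
```

The overlay suggests the visible finger ends sit about 15–20 mm short of the calculated tip, and the tab itself is where I predicted. I'll open, go deeper in small steps while watching the force, and close again.

>>> {"name": "arm_command", "arguments": {
  "series": [
    [0,0,0,0],
    [0,0,0,0],
    [0,0,0.002,0],
    [0,0,0.005,0],
    [0,0,0.008,0]
  ],
  "hand": 0.05
}}

```text
time: 11.3
ee_pos: [0.5019, -0.206, 0.0614]
tcp_rot: [-178.9, 32.0, -97.8]
wrist_force: [-0.4, -0.3, 0.1]
opening: 0.0504
grasp_force: 0.0
```

>>> {"name": "arm_command", "arguments": {
  "series": [
    [0,0,0,0],
    [0,0,0,0],
    [0,0,0,0],
    [0,0,0,0],
    [0,0,0,0]
  ],
  "hand": 0.01
}}

```text
time: 11.8
ee_pos: [0.502, -0.2062, 0.0618]
tcp_rot: [-178.8, 32.0, -97.8]
wrist_force: [0.2, 0.1, -0.8]
opening: 0.0102
grasp_force: 0.0
```

```bash
python3 st.py
```

```text
time 11.8
q [ -38.1087   18.0225    3.883    92.28     27.8755 -124.0677]
ee_pos [ 0.502  -0.2062  0.0618]
tcp_rot [-178.8465   31.9957  -97.8115]
wrist_force [ 0.1535  0.0621 -0.7612]
opening 0.0102
grasp_force 0.0
```

>>> {"name": "arm_command", "arguments": {
  "series": [
    [-0.0015,0,0,0],
    [-0.003,0,0,0],
    [-0.0045,0,0,0],
    [-0.006,0,0,0],
    [-0.006,0,0,0]
  ]
}}

```text
time: 12.3
ee_pos: [0.5027, -0.201, 0.0651]
tcp_rot: [-178.8, 32.0, -97.8]
wrist_force: [0.3, 0.6, 0.7]
opening: 0.0099
grasp_force: 0.0
```

Run:
```python
from ov import *
import subprocess;print(subprocess.run(["python3","st.py"],capture_output=True,text=True).stdout)
overlay("pics/ov2.png",(.504,-.175,82.2),.01,{"scene":(290,190,60,50),"top":(305,160,30,50)})
```

```text
time 12.3
q [ -37.6713   17.5062    3.6246   92.3162   27.9962 -123.6067]
ee_pos [ 0.5027 -0.201   0.0651]
tcp_rot [-178.8398   31.9942  -97.7954]
wrist_force [0.2891 0.6178 0.6594]
opening 0.0099
grasp_force 0.0

this script no longer has the robotException ignored in: <_io.TextIOWrapper mode='rw' encoding='UTF-8'>
Traceback (most recent call last):
BrokenPipeError: [Errno 32] Broken pipe
```

Run:
```python
from ov import *
overlay("pics/a.png",(.504,-.175,82.2),.01,{"scene":(294,190,44,32)})
c=bot.camera("scene");r=c["color"][190:222,294:338];k=bot.camera("top");t=k["color"][165:197,305:349]
up=lambda i:np.clip(255*(cv2.resize(i,None,fx=9,fy=9,interpolation=cv2.INTER_CUBIC)/255.)**.5,0,255).astype(np.uint8)
overlay("pics/b.png",(.504,-.175,82.2),.01,{"top":(305,165,44,32)})
cv2.imwrite("pics/ov2.png",np.vstack([np.hstack([up(r),cv2.imread("pics/a.png")]),np.hstack([up(t),cv2.imread("pics/b.png")])]))
```

```text
(no output)
```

View pics/ov2.png

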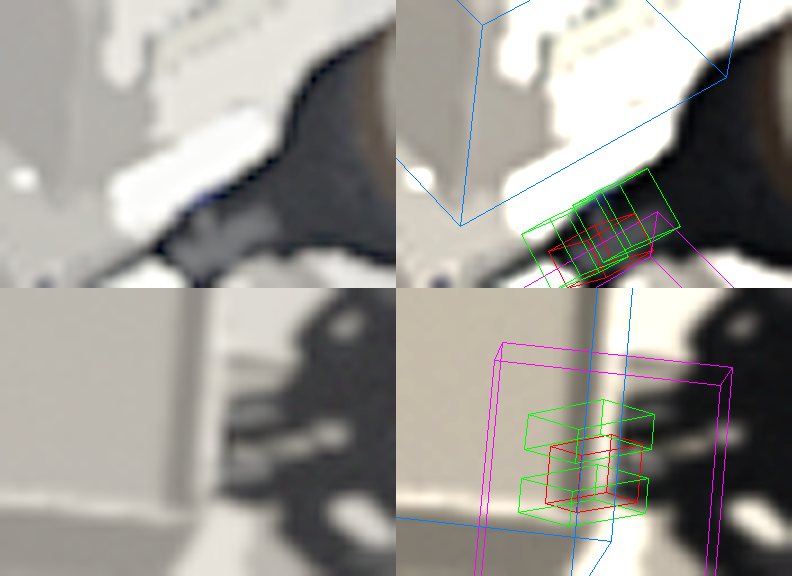

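The fingers closed on nothing again. The top view can't settle it because the bin rim hides the tips at about x=222 in the crop. I'll back out, keep the fingers shut and measure the true tip position by differencing against the first pictures.

>>> {"name": "arm_command", "arguments": {
  "series": [
    [0.006,0,-0.01,0],
    [0.006,0,-0.03,0],
    [0.006,0,-0.05,0],
    [0.006,0,-0.07,0],
    [0.006,0,-0.08,0]
  ]
}}

```text
time: 13.0
ee_pos: [0.4946, -0.2495, 0.1311]
tcp_rot: [-178.8, 31.9, -97.8]
wrist_force: [0.4, 0.1, -0.4]
opening: 0.0099
grasp_force: 0.0
```

Run:
```python
from go import *
o=bot.get_obs();e=np.array(o['ee_pos']);T=R.from_euler('xyz',o['tcp_rot'],degrees=True).as_matrix();print(e,o['tcp_rot'],o['opening'])
for n in("scene","top"):
    c=bot.camera(n);cv2.imwrite(f"pics/{n}_back.png",c["color"])
    a=cv2.imread(f"pics/{n}0.png").astype(int);df=np.abs(a-c["color"]).max(2)
    P=np.array([[0,0,0],[0,0,-.019],[.011,0,0],[-.011,0,0],[0,.017,0],[0,-.017,0],[0,0,-.073]]);q=proj(c,e+P@T.T);print(n,q.round(1).tolist())
    x,y=q[0].astype(int);g=c["color"].max(2)
    print("cols from",x-16)
    for r in range(y-14,y+15): print(r,' '.join(f"{min(99,g[r,k]*99//255):2d}{'#' if df[r,k]>35 else ' '}" for k in range(x-16,x+20)))
```

```text
[ 0.4946 -0.2495  0.1311] [-178.7558   31.9437  -97.8107] 0.009946806789022747
scene [[325.9, 213.5], [328.6, 212.3], [327.7, 216.8], [324.0, 210.1], [321.3, 216.1], [330.4, 210.8], [336.9, 208.9]]
cols from 309
199  0   0   0   0   0   0   0   0   0   0   0   0   0   0   0   0   0   0   0   0   0   0   0   0   0   0   0   0   0   0   0#  0#  0#  0#  0#  0#
200  0   0   0   0   0   0   0   0   0   0   0   0   0   0   0   0   0   0   0   0   0   0   0   0   0   0   0   0   0   1   0#  0#  0#  0#  0#  0#
201  0   0   0   0   0   0   0   0   0   0   0   0   0   0   0   0   0   0   0   0   0   0   0   0   0   0   0   0   0   0#  0#  0#  0#  0#  0#  0#
202  0   0   0#  0   0   0   0   0   0   0   0   0   0   0   0   0   0   0   0   0   0   0   0   0   0   0   0   0   0#  0#  0#  0#  0#  0#  0#  0#
203  0   0#  0#  0#  0   0   0   0   0   0   0   0   0   0   0   0   0   0   0   0   0   0   0   0   0   0   0   0#  0#  0#  0#  0#  0#  0#  0#  0#
204  0#  0#  0#  0#  0   0   0   0   0   0   0   0   0   0   0   0   0   0   0   0   0   0   0   0   0   0#  0#  0#  0#  0#  0#  0#  0#  0#  0#  0#

[... 7192 characters left out ...]
0   0   0   0   0   0   0   1   0#  0#  0#
192  0   0   0   0   0   0   0   0   0   0   0   0   0   0   0   0   0   0   0   0   0   0   0   0   0   0   0   0   0   0   0   0   0   1   0#  0#
193  0   0   0   0   0   0   0   0   0   0   0   0   0   0   0   0   0   0   0   0   0   0   0   0   0   0   0   0   0   0   0   0   0   0   0   0#
194  0   0   0   0   0   0   0   0   0   0   0   0   0   0   0   0   0   0   0   0   0   0   0   0   0   0   0   0   0   0   0   0   0   0   0   0 
195  0   0   0   0   0   0   0   0   0   0   0   0   0   0   0   0   0   0   0   0   0   0   0   0   0   0   0   0   0   0   0   0   0   0   0   0 <stdin>:9: RuntimeWarning: overflow encountered in scalar multiply
```

Run:
```python
import cv2,numpy as np
for n,x,y,w,h in(("top",332,172,20,18),("scene",314,207,20,18)):
    a=cv2.imread(f"pics/{n}0.png").astype(int).mean(2).astype(int);b=cv2.imread(f"pics/{n}_back.png").astype(int).mean(2).astype(int)
    print(n,"cols from",x)
    for r in range(y,y+h): print(r,' '.join(f"{v:3d}" for v in a[r,x:x+w]),' | ',' '.join(f"{v:3d}" for v in b[r,x:x+w]))
```

```text
top cols from 332
172 136 147 158 169 181 188 189 190 191 197 199 192 190 192 191 192 193 193 193 192  |  132 140 151 163 176 181 183 184 184 190 193 185 185 185 186 186 187 185 179 171
173 108 111 117 122 130 131 131 133 139 166 187 185 189 192 192 193 193 194 194 193  |  103 107 113 118 124 128 126 127 135 160 181 179 182 186 186 185 185 175 149 115
174 123 122 120 116 114 112 112 111 113 152 189 190 191 192 192 192 192 193 193 193  |  118 118 116 111 109 107 108 107 108 146 183 185 184 186 184 183 174 146  96  59
175 136 134 134 133 131 131 131 126 124 158 196 195 191 192 192 192 192 192 192 193  |  130 130 129 127 126 126 125 122 120 153 189 189 186 186 183 171 147 111  70  58
176 137 138 137 137 137 136 136 131 129 165 200 196 191 192 190 192 192 193 193 192  |  131 133 132 132 131 131 130 125 124 159 194 190 185 185 180 156 110  77  61  54
177 147 147 140 137 137 137 136 130 127 163 198 195 191 191 191 192 193 192 193 193  |  142 141 135 133 132 133 132 125 122 156 191 189 185 184 178 145  84  46  34  29
178 175 172 149 138 137 137 137 130 128 161 195 194 190 192 192 192 192 19
[... 4285 characters left out ...]
 105  77  43  65 142 194 200
221 250 242 233 221 212 211 202 170 136 133 136 134 124 112 107 116 148 191 206 200  |  249 240 231 219 210 208 199 167 135 129 134 131 123 113 103  91 110 172 208 201
222 237 221 210 209 208 211 213 204 171 137 133 136 134 122 110 108 115 149 192 206  |  236 218 207 205 206 207 210 201 169 135 131 133 131 123 111 108 115 149 191 205
223 218 208 208 209 210 210 212 212 204 172 138 134 136 132 118 109 107 115 150 192  |  215 205 205 206 207 208 210 211 200 169 135 132 134 129 117 108 107 115 148 189
224 207 208 209 209 210 209 210 211 213 204 171 134 134 135 129 118 110 108 115 151  |  205 206 206 207 207 207 207 209 211 202 167 132 131 133 128 116 108 106 114 149
```

The difference pictures put the finger ends near column 347 in the top view. The reported pose predicts about 338, so the real tips are about 20–25 mm short and about 10 mm to the front. I'll go in with that correction and step carefully by force.

>>> {"name": "arm_command", "arguments": {
  "series": [
    [0,0,0,0],
    [-0.003,0,0.025,0],
    [-0.006,0,0.05,0],
    [-0.008,0,0.07,0],
    [-0.008,0,0.077,0]
  ],
  "hand": 0.05
}}

```text
time: 13.6
ee_pos: [0.5016, -0.1989, 0.0663]
tcp_rot: [-179.1, 32.1, -97.8]
wrist_force: [0.7, -0.2, 0.7]
opening: 0.0503
grasp_force: 0.0
```

>>> {"name": "arm_command", "arguments": {
  "series": [
    [0,0,0.003,0],
    [0,0,0.006,0],
    [0,0,0.008,0],
    [0,0,0.009,0],
    [0,0,0.009,0]
  ]
}}

```text
time: 14.1
ee_pos: [0.5035, -0.1966, 0.0611]
tcp_rot: [-178.8, 32.0, -97.8]
wrist_force: [0.0, -0.7, 0.2]
opening: 0.0498
grasp_force: 0.0
```

>>> {"name": "arm_command", "arguments": {
  "series": [
    [0,0,0,0],
    [0,0,0,0],
    [0,0,0,0],
    [0,0,0,0],
    [0,0,0,0]
  ],
  "hand": 0.01
}}

```text
time: 14.6
ee_pos: [0.5052, -0.1971, 0.0616]
tcp_rot: [-178.6, 32.0, -97.7]
wrist_force: [8.8, -1.8, 0.0]
opening: 0.0166
grasp_force: 48.8
```

Contact: grip force 48.8 N. I'll centre on the tab (it pushes the tool toward +x), then pull slightly and look for the spring.

>>> {"name": "arm_command", "arguments": {
  "series": [
    [0,-0.001,0,0],
    [0,-0.002,0,0],
    [0,-0.002,-0.002,0],
    [0,-0.002,-0.004,0],
    [0,-0.002,-0.006,0]
  ]
}}

```text
time: 15.1
ee_pos: [0.5049, -0.1997, 0.0655]
tcp_rot: [-178.9, 32.0, -97.8]
wrist_force: [4.5, 0.1, -6.3]
opening: 0.0169
grasp_force: 48.9
```

```bash
cat > f.py <<'E'
from go import *
o=bot.get_obs();D=R.from_euler('z',82.2,degrees=True).as_matrix();d=D@[-.574,0,.819];n=D@[.819,0,.574]
f=np.array(o['wrist_force']);e=np.array(o['ee_pos'])
T=R.from_euler('xyz',o['tcp_rot'],degrees=True).as_matrix()
print("t",o['time'],"e",e,"F d,n,y:",f@d,f@n,f@D[:,1],"open",o['opening'],"gf",o['grasp_force'],"s along d",e@d, "d in tool",T.T@d,"q4",o['q'][3])
E
python3 f.py
```

```text
t 15.1 e [ 0.5049 -0.1997  0.0655] F d,n,y: -5.6113422546577185 -3.04324540252804 -4.4588446163772035 open 0.01687577356966232 gf 48.90420944429934 s along d 0.12788615727807237 d in tool [ 0.0525 -0.0197 -0.9985] q4 92.31591354764095
```

The spring shows: −5.6 N along the slide. I'm firming up the grip and pulling on along the slide.

>>> {"name": "arm_command", "arguments": {
  "series": [
    [0,-0.002,-0.001,0],
    [0.0002,-0.002,-0.003,0],
    [0.0003,-0.002,-0.006,0],
    [0.0004,-0.002,-0.008,0],
    [0.0005,-0.002,-0.01,0]
  ],
  "grip_force": 80
}}

```text
time: 15.6
ee_pos: [0.5044, -0.2053, 0.0736]
tcp_rot: [-179.1, 32.0, -97.9]
wrist_force: [-4.4, 2.0, -6.9]
opening: 0.0151
grasp_force: 78.3
```

```bash
python3 f.py
```

```text
t 15.6 e [ 0.5044 -0.2053  0.0736] F d,n,y: -6.4317574719340795 -2.816498977142874 4.587599838935695 open 0.015102543300258318 gf 78.31670254468918 s along d 0.13767758963860396 d in tool [ 0.0522 -0.0167 -0.9986] q4 93.68233347760979
```

>>> {"name": "arm_command", "arguments": {
  "series": [
    [0,0,-0.002,0],
    [0,0,-0.004,0],
    [0.0003,0,-0.006,0],
    [0.0004,0,-0.007,0],
    [0.0004,0,-0.008,0]
  ]
}}

```text
time: 16.1
ee_pos: [0.5038, -0.2098, 0.08]
tcp_rot: [-179.1, 32.0, -97.9]
wrist_force: [-3.9, 2.5, -7.7]
opening: 0.0148
grasp_force: 78.3
```

```bash
python3 f.py
```

```text
t 16.1 e [ 0.5038 -0.2098  0.08  ] F d,n,y: -7.442462100038671 -2.8224015442212895 4.22050385923545 open 0.014751730424367756 gf 78.32343846559525 s along d 0.1456075046915964 d in tool [ 0.0521 -0.017  -0.9986] q4 94.63029320720823
```

>>> {"name": "arm_command", "arguments": {
  "series": [
    [0,0.001,-0.001,0],
    [0,0.001,-0.002,0],
    [0,0.001,-0.003,0],
    [0.0002,0.001,-0.004,0],
    [0.0002,0.001,-0.004,0]
  ]
}}

```text
time: 16.6
ee_pos: [0.5034, -0.2124, 0.084]
tcp_rot: [-178.9, 32.0, -97.8]
wrist_force: [-3.0, 1.0, -9.4]
opening: 0.0148
grasp_force: 78.4
```

```bash
python3 f.py
```

```text
t 16.6 e [ 0.5034 -0.2124  0.084 ] F d,n,y: -7.992160448455744 -4.917646955218104 3.139858342547791 open 0.014829414769948507 gf 78.35398737341166 s along d 0.15039189694697236 d in tool [ 0.053  -0.0195 -0.9985] q4 95.03106187397965
```

>>> {"name": "arm_command", "arguments": {
  "series": [
    [0,0,-0.001,0],
    [0,0,-0.002,0],
    [0,0,-0.003,0],
    [0.0002,0,-0.004,0],
    [0.0002,0,-0.004,0]
  ]
}}

```text
time: 17.1
ee_pos: [0.5031, -0.2142, 0.0867]
tcp_rot: [-178.9, 32.0, -97.8]
wrist_force: [-1.5, 4.0, -17.3]
opening: 0.0149
grasp_force: 78.8
```

```bash
python3 f.py
```

```text
t 17.1 e [ 0.5031 -0.2142  0.0867] F d,n,y: -16.33014757181726 -6.813939826573094 2.052348828045004 open 0.014940962415457951 gf 78.8217318803072 s along d 0.1536142020379645 d in tool [ 0.0519 -0.019  -0.9986] q4 95.4893284103912
```

The force jumped from 8 N to 16 N, so that's the stop at about 30 mm. I'm taking 1 mm more, holding, and checking the stick.

>>> {"name": "arm_command", "arguments": {
  "series": [
    [0,0,-0.001,0],
    [0,0,-0.001,0],
    [0,0,-0.001,0],
    [0,0,-0.001,0],
    [0,0,-0.001,0]
  ]
}}

```text
time: 17.6
ee_pos: [0.503, -0.2142, 0.0868]
tcp_rot: [-179.0, 32.1, -97.8]
wrist_force: [1.0, 7.4, -23.0]
opening: 0.0145
grasp_force: 79.0
```

>>> {"name": "arm_command", "arguments": {
  "series": [
    [0,0,0,0],
    [0,0,0,0],
    [0,0,0,0],
    [0,0,0,0],
    [0,0,0,0]
  ]
}}

```text
time: 18.1
ee_pos: [0.503, -0.2142, 0.0868]
tcp_rot: [-179.0, 32.1, -97.8]
wrist_force: [1.6, 7.0, -23.6]
opening: 0.0148
grasp_force: 79.0
```

```bash
python3 f.py
python3 - <<'E'
from go import *
D=R.from_euler('z',82.2,degrees=True).as_matrix();O=np.array([.5057,-.1733,0])
for n in("scene","top"):
    c=bot.camera(n);m=bot.mark_of(n,"glue_stick_center");print(n,[(np.round(x['location'],1),round(x['confidence'],2),(D.T@(plane(c,x['location'],.018)-O)).round(3)) for x in m])
    if n=="scene": cv2.imwrite("pics/s4.png",cv2.resize(c["color"][185:260,270:370],(800,600),interpolation=cv2.INTER_CUBIC))
E
```

```text
t 18.1 e [ 0.503  -0.2142  0.0868] F d,n,y: -23.402608982979025 -7.655602711735645 -0.6352553279261499 open 0.014822867626990486 gf 79.03592225164175 s along d 0.15374050832611408 d in tool [ 0.0513 -0.0181 -0.9986] q4 95.57849413679533
scene [(array([313. , 228.8]), 0.51, array([-0.039,  0.005,  0.018]))]
top [(array([325.2, 186.2]), 0.5, array([-0.045, -0.009,  0.018])), (array([334.6, 181.9]), 0.17, array([-0.073, -0.026,  0.018]))]
```

View pics/s4.png

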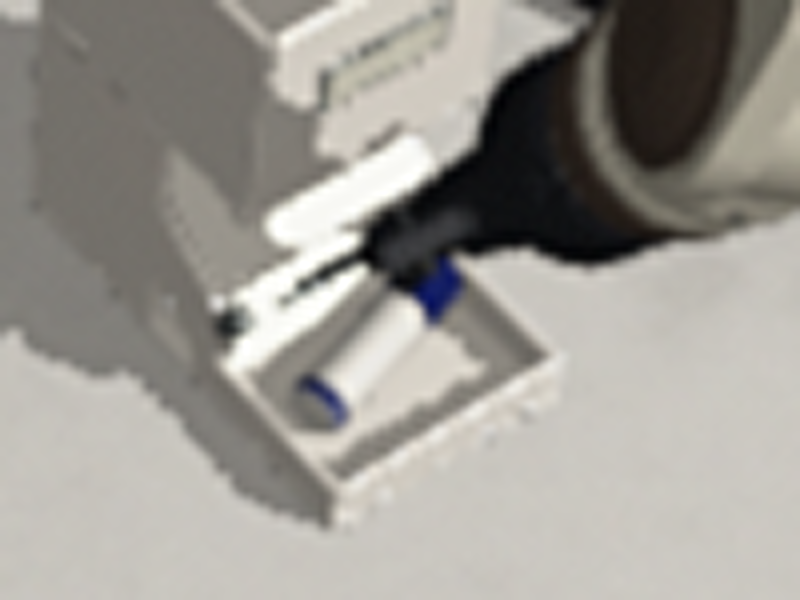

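The stick lies in the tray, its middle at about crop (380,335). Now I'm easing the shutter home at 40 mm/s.

>>> {"name": "arm_command", "arguments": {
  "series": [
    [-0.0002,0.0001,0.004,0],
    [-0.0004,0.0002,0.008,0],
    [-0.0006,0.0002,0.012,0],
    [-0.0008,0.0003,0.016,0],
    [-0.001,0.0004,0.02,0]
  ]
}}

```text
time: 18.8
ee_pos: [0.5046, -0.2041, 0.0721]
tcp_rot: [-178.8, 31.9, -97.8]
wrist_force: [-5.8, -2.5, -9.3]
opening: 0.0148
grasp_force: 82.8
```

>>> {"name": "arm_command", "arguments": {
  "series": [
    [-0.0001,0,0.002,0],
    [-0.0002,0,0.004,0],
    [-0.0003,0,0.006,0],
    [-0.0004,0,0.008,0],
    [-0.0005,0,0.0095,0]
  ]
}}

```text
time: 19.3
ee_pos: [0.5054, -0.1988, 0.0644]
tcp_rot: [-178.8, 31.9, -97.8]
wrist_force: [-6.6, -2.8, -8.9]
opening: 0.0151
grasp_force: 83.0
```

```bash
python3 f.py
```

```text
t 19.3 e [ 0.5054 -0.1988  0.0644] F d,n,y: -5.178336517120171 -8.079134372250438 6.170415087363053 open 0.01505938939958469 gf 82.99231868237257 s along d 0.1264270618149301 d in tool [ 0.0539 -0.0205 -0.9985] q4 92.0482653359023
```

>>> {"name": "arm_command", "arguments": {
  "series": [
    [0.0003,0.0005,0.001,0],
    [0.0005,0.001,0.002,0],
    [0.0008,0.001,0.003,0],
    [0.001,0.001,0.004,0],
    [0.001,0.001,0.004,0]
  ]
}}

```text
time: 19.8
ee_pos: [0.5056, -0.1972, 0.0617]
tcp_rot: [-178.7, 32.0, -97.8]
wrist_force: [-3.3, -2.0, 4.4]
opening: 0.0149
grasp_force: 85.4
```

```bash
python3 f.py
```

```text
t 19.8 e [ 0.5056 -0.1972  0.0617] F d,n,y: 5.012780701650747 0.517772618239936 2.989809383194567 open 0.01493702391915017 gf 85.37405949085951 s along d 0.12325784293876126 d in tool [ 0.0531 -0.0222 -0.9985] q4 91.5867105615219
```

The force turned to +5 N, so the shutter is home. I'm letting go and backing out.

>>> {"name": "arm_command", "arguments": {
  "series": [
    [0,0,0,0],
    [0,0,0,0],
    [0,0,0,0],
    [0,0,0,0],
    [0,0,0,0]
  ],
  "hand": 0.05
}}

```text
time: 20.3
ee_pos: [0.505, -0.1969, 0.06]
tcp_rot: [-178.9, 32.0, -97.8]
wrist_force: [0.1, -0.3, 0.1]
opening: 0.05
grasp_force: 0.0
```

>>> {"name": "arm_command", "arguments": {
  "series": [
    [0.002,0,-0.01,0],
    [0.004,0,-0.03,0],
    [0.006,0,-0.055,0],
    [0.008,0,-0.085,0],
    [0.01,0,-0.12,0]
  ]
}}

```text
time: 20.8
ee_pos: [0.4923, -0.2686, 0.1576]
tcp_rot: [-178.9, 32.0, -97.8]
wrist_force: [0.2, -0.6, 0.1]
opening: 0.0498
grasp_force: 0.0
```

>>> {"name": "arm_command", "arguments": {
  "series": [
    [0.03,0,-0.015,0],
    [0.06,0,-0.03,0],
    [0.06,0,-0.03,0],
    [0.06,0,-0.03,0],
    [0.06,0,-0.03,0]
  ]
}}

```text
time: 21.3
ee_pos: [0.4832, -0.3337, 0.1506]
tcp_rot: [-178.8, 32.0, -97.8]
wrist_force: [-0.4, -0.4, 0.6]
opening: 0.0498
grasp_force: 0.0
```

```bash
python3 f.py
python3 - <<'E'
from go import *
D=R.from_euler('z',82.2,degrees=True).as_matrix();O=np.array([.5057,-.1733,0])
for n in("scene","top"):
    c=bot.camera(n)
    for t,z in(("glue_stick_center",.018),("shutter_grip",.08),("staple_box",0),("binder_clip",0),("eraser",0)): print(n,t,[(np.round(x['location'],1),round(x['confidence'],2),(D.T@(plane(c,x['location'],z)-O)).round(3)) for x in bot.mark_of(n,t)[:1]])
    if n=="scene": cv2.imwrite("pics/s5.png",cv2.resize(c["color"][185:260,270:370],(800,600),interpolation=cv2.INTER_CUBIC))
E
```

```text
t 21.3 e [ 0.4832 -0.3337  0.1506] F d,n,y: 0.7755248151271003 -0.053123918963830945 0.32900917868389595 open 0.049843725490865354 gf 0.0 s along d 0.27545982237007827 d in tool [ 0.0526 -0.0202 -0.9985] q4 109.9237643992941
scene glue_stick_center [(array([318.6, 230.7]), 0.49, array([-0.055, -0.004,  0.018]))]
scene shutter_grip [(array([319.9, 216.6]), 0.41, array([-0.048, -0.007,  0.08 ]))]
scene staple_box []
scene binder_clip [(array([352.4, 274.6]), 0.58, array([-0.225,  0.005,  0.   ]))]
scene eraser [(array([230.2, 204.3]), 0.7, array([0.204, 0.159, 0.   ]))]
top glue_stick_center [(array([326.1, 188.2]), 0.44, array([-0.048, -0.003,  0.018]))]
top shutter_grip []
top staple_box [(array([242. , 232.7]), 0.71, array([0.199, 0.164, 0.   ]))]
top binder_clip [(array([380.2, 196.6]), 0.55, array([-0.224,  0.001,  0.   ]))]
top eraser [(array([242.7, 233. ]), 0.67, array([0.196, 0.164, 0.   ]))]
```

View pics/s5.png

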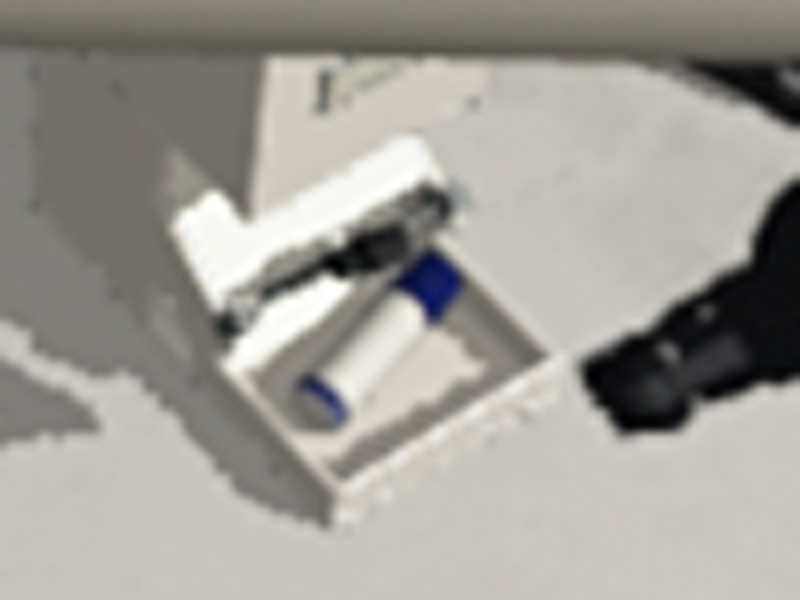

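The stick lies in the tray at about crop (380,335). The tab is home at about (370,250), and the gripper is clear of everything. I'm handing in.

```bash
python3 -c "
from workcell import bot
print(bot.job_done())"
```

```text
the job is handed in; nothing more can be done
None
```

The glue stick is in its catch tray, the shutter was held at its stop (about 30 mm out), eased home and let go, and the job is handed in at about 21 s; the hand-in returned no verdict.

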